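# Open the jam jar on the one-handed kitchen board

### The arm

A 6-joint arm with a two-finger parallel gripper is mounted at the origin on the work surface. World frame = base frame: x ahead of the robot, y to its left, z up, the work surface at z = 0. Lengths are in m, angles in degrees, forces in N, time in s.
With the tool pointing down it reaches from about 0.25 to 0.725 m from the base axis. Payload 9.7 kg.
Tool frame: the origin (TCP) lies at the very end of the fingers, on their centre line; the grasp point (between the pads) lies 19 mm behind it (bot.hold_point_z is the distance from the TCP to the grasp point, in m); z points along the fingers, y is the line along which they close (so a half turn about z gives the same grasp; the last joint's range is limited). The gripper opens to 85 mm and grips with 20 to 120 N. Pads are 22 mm wide; open, the fingers measure 114 mm over their backs; the gripper's body (76 mm by 85 mm) begins 54 mm behind the grasp point. The pads swing forward as they close: fully open they stand 13 mm farther back than shut.
Start: joints at [0, 4.979, 10.078, 95.1, 0, 90], TCP at [0.55, -0, 0.231] pointing down, gripper open.
Joint ranges: [-179.16, 179.16], [-48.56, 103.87], [-65.8, 70.77], [-126.05, 130.52], [-82.76, 87.17], [-180, 180]. Speed limits (degrees/s): [127.2, 127.2, 147.25, 180, 180, 180].

### API

Orientations are given as [roll, pitch, yaw] about the fixed x, y, z axes, in that order (R = Rz(yaw) Ry(pitch) Rx(roll)).
In Python, from workcell import bot gives the robot as it stands.
- The arm moves only by the tool play_rows, never from a script. Its argument "targets" is a list of rows, each an object with "grip": the closure in counts, from 0 (fully open) to 255 (shut); "linear": the shift along the world's x, y, z in cm, a list of three; "delta_rot": the turn, a rotation vector about the world's x, y, z in rad, a list of three. A call has 1 to 10 rows; each row is the pose to reach, as a shift and turn from the pose commanded when the call began; what a row does not reach only later rows make up. A row lasts 1/10 s, in which the tool goes at most 50 mm and 8.59 degrees, less where a joint would pass 70% of its speed; a pose out of reach is approached as far as the arm can. A call with a gripper value outside its range is refused whole. The fingers move at their own pace and stop on an object; "force" is the grip in N (left out, the last holds). Time passes only in rows, so rows that repeat a pose let the fingers close. It gives the time, the measured TCP pose, the force, the opening and the grip force at its end, in the units of the state.
- bot.get_obs(): the state, without advancing time (a new reading comes with each control period).
- bot.camera(name): name is "scene" or "side" or "wrist"; returns a dict with "color" (384x512x3 uint8, red, green, blue), "range_z" (384x512 float32, m along the optical axis (not along the pixel's ray), 0 where there is no reading), "fov_y" (degrees; the focal length in pixels is half the picture's height over the tangent of half this angle, whatever the lens; pixels are square), "cx", "cy" (the principal point, pixels), "world_to_cam" (4x4, takes a point from world to camera coordinates). Camera axes: x right, y up, looking along -z (the intrinsics and any distortion apply to the point x, -y, -z); pixel columns grow to the right and rows downward; lengths in m; the calibration is good to about 2 mm. A picture is of the moment at which its call begins.
- bot.job_done(): hands the job in; it is judged then, once.
Trained networks look in a picture, given as the dict that the camera call returned (one of the last four; its "shot" number tells which), for a name from the list of things; names that differ only in an ending like _2 or _b are one class to them, and where a whole thing is asked for, a point or a joint stands for the part that bears it (a point fixed in the world has none). Each returns a list of dicts, best first, with "conf" (0 to 1); they miss things now and then, are a little off and sometimes report something else, mostly with a low value. They report only what shows in the picture. A call takes as long as a camera call.
- bot.search_frame(picture, target): "box" ([left, top, right, bottom] in pixels, round what is visible of it).
- bot.trace(picture, target): "pixels" (384x512 bool, what is visible of it) and "box" ([left, top, right, bottom] in pixels, round what is visible of it).
- bot.pinpoint(picture, target): "pixel" ([column, row] in pixels: a listed point, or the origin of a listed thing).
The state is a dict: "time": time; "q": joint angles; "qd": joint speeds; "joint_efforts": joint torques, N m; "ee_pos": TCP position; "tcp_rot": TCP orientation; "wrist_force": force on the tool from outside, world axes, zero at the start; "torque": the same for the moment, N m; "opening": finger opening in m; "grasp_force": force on a finger pad.
Only numpy, scipy, OpenCV 4.12 (cv2) and the standard library are available. Lean on these libraries where they do the work, as an engineer would, in place of code of your own. Each camera call takes 0.05 s, during which the arm holds its last target. There are 200 camera calls.

### The job

Swing the small fridge's door open by its handle, take the square jam jar out of the door rack and stand it upright on the kitchen board between the jaws of its vice, which brace it. There unscrew the jar's tight cap (anticlockwise seen from above) until the threads let go, lift it clear, and finish while still holding the cap level and centred just above the open jar, a finger's breadth or two, with the jar left standing in the vice. Keep the jar upright throughout and leave the other things on the desk where they are.

Things in the scene. Friction and masses are not known exactly. Their poses are not given: they have to be found in the camera images.
- fridge: White desktop mini fridge fixed on the desk, 200 wide, 250 deep with its door, 280 high. Origin: centre of its underside; its x points from the door to its back (the door faces its -x), z up. One door, 34 thick, 199 wide, from 12 to 274 above the desk, hinged on its +y side (left as one faces the door).
- door (a joint): Opening angle of the fridge door in rad: 0 shut, grows as it opens (the door turns clockwise seen from above) up to a stop at 1.9. Light hinge with a little friction (0.06 N m): it stays where it is left and has no latch or spring.
- door_handle (a point): Point to take on the door's handle, a vertical round steel bar 11 thick near the door's free edge, its axis 35 off the face (29 free behind it). The bar runs from 160 to 268 above the desk, held by two stubs at 172 and 215; this point is on its axis at 240 (40 below the fridge's top). Moves with the door.
- door_hinge (a point): Point on the door's vertical hinge line, 240 above the desk (the handle is 182 from it horizontally).
- jar: The jam jar to open: square glass body 60 x 60 x 70 high, filled dark red, round neck above, 0.25 to 0.5 kg. Origin: centre of its underside; x and y are normal to its flat sides, z up. At the start it stands in the rack inside the shut door, a flat side along the door. Flat top of the glass body 70 above the origin, mouth (rim) at 90.
- cap: The jar's round aluminium twist-off cap, 60 in diameter, 20 high, 30 g. Origin: centre of its underside, z up. Closed, its underside is 78 above the jar's origin, its top 98. Tight: it carries the jar. Turned anticlockwise relative to the jar it breaks loose at about 0.6 N m, then turns easily, rises 1, can be lifted off after about 60 degrees and meets a stop at about 105: one grasp is enough.
- jar_mouth (a point): Centre of the jar's mouth (upper rim), 90 above the jar's origin; the closed cap's underside is 12 below it.
- board: Beech one-handed kitchen board fixed to the desk, 240 (its x) by 300 (its y), top 20 above the desk. Origin: centre of its underside. A vice with dark rubber-lined jaws, already set to the jar, stands across its middle: faces normal to y, 33 either side of the centre, 85 long, up to 54 above the desk, then flared lips up to 67. Spindle and handle on its -y side, up to 54 high.
- board_seat (a point): Point midway between the vice jaws on the board's top surface, 20 above the desk: where the jar's underside centre goes, with two of its flat sides along the jaws (any of the four ways round). The jaws leave 3 play on either side; the jar turns about 5 degrees in them before it is braced.
- mug: Bystander: white mug, 80 across, 92 high. Origin at its underside.
- plate: Bystander: white plate, 170 across, 18 high.
- spoon: Bystander: spoon lying on the desk beside the board.
- cone: Bystander: dark grey plastic therapy cone, 68 across, 170 high. Origin at its underside.
- tub: Bystander: low white round tub with lid, 72 across, 55 high.
- round_jar: Bystander: another, round jar of 68 across, 95 high, standing on the desk. Not the jar to open.
- pegblock: Bystander: wooden block with pegs, 150 x 100, 52 high.
- rack (a point): Centre of the floor of the clear plastic rack on the inside of the door, 150 above the desk; moves with the door. Inside 69 deep (out from the door) and 106 wide (along the door); guards 30 high; open above, so with the door open the jar is lifted straight up by its cap, with the fingers beside it along the door. The door's top edge is 26 above the cap's top.

How it is judged (in metres and radians):
On the way, in this order (a step that is already met when the one before it is completed fails the run):
1. the fridge door has been swung well open (value of joint door above 1 rad), for 0.1 s.
2. the jar stands on the board between the vice jaws, its cap still screwed on (z of jar in the frame of board between 0.016 and 0.024 m and horizontal distance between jar and board_seat below 0.02 m and angle between jar's own z axis and vertical below 0.08 rad and z of cap in the frame of jar below 0.083 m), for 0.2 s.
3. the cap has been unscrewed and is clear above the mouth of the jar, which still stands in the vice (z of jar in the frame of board between 0.016 and 0.024 m and horizontal distance between jar and board_seat below 0.02 m and angle between jar's own z axis and vertical below 0.08 rad and z of cap in the frame of jar_mouth above 0.003 m), for 0.2 s.
At the end, for the whole second after the job is handed in: The jar stands upright (within 4.5 degrees) on the board between the vice jaws, within 20 mm of the middle of the vice; the cap is held by the gripper, touching the jar nowhere, its underside 3 to 50 mm above the jar's mouth, within 15 mm of the jar's axis sideways, level within 8 degrees and still (all of step 3 and z of cap in the frame of jar_mouth below 0.05 m and horizontal distance between cap and jar_mouth below 0.015 m and angle between cap's own z axis and vertical below 0.15 rad and contact force between the fingers and cap above 3 N and contact force between cap and jar below 0.05 N and linear speed of each of cap, jar below 0.02 m/s); the arm keeps its last pose, push and grip.
It fails at once if the jar is tipped over (angle between jar's own z axis and vertical above 0.5 rad).
It fails at once if a bystander (mug, plate, spoon, cone, tub, round jar, peg block) is pushed more than 30 mm (distance of any of mug, plate, spoon, cone, tub, round_jar, pegblock from where it was at the start of the episode above 0.03 m).
It also fails if it takes over 61 s, if anything falls off the work surface, if the arm or the gripper's body presses on something with over 40 N, if the wrist force passes 120 N, or if a joint passes its speed limit or range.

## Working session

There is one attempt and no reset: what is moved stays moved. The work goes in short steps, Python scripts to look and compute and a tool call to move; the robot and the scene stay as the last step left them, time stands still between calls to the robot, and variables do not carry over. Pictures are saved under pics/ and viewed, at most 10 in all, crops included, and the job is handed in when it is done.

Besides the shell and the picture viewer there is one more tool, called after "Request:" in YAML: its name, and indented under it one key for each argument. play_rows: Moves the arm, as the interface text tells. Its arguments: {"type":"object","properties":{"targets":{"type":"array","items":{"type":"object","properties":{"grip":{"type":"number"},"linear":{"type":"array","items":{"type":"number"}},"delta_rot":{"type":"array","items":{"type":"number"}}}}},"force":{"type":"number"}},"required":["targets"]}

```bash
mkdir -p pics; ls
cat > h.py <<'E'
import numpy as np, cv2
from workcell import bot
from scipy.spatial.transform import Rotation as R
def K(c):
    f=c["color"].shape[0]/2/np.tan(np.radians(c["fov_y"])/2); return f,c["cx"],c["cy"]
def pts(c,u,v,d):
    f,cx,cy=K(c); u,v,d=map(np.asarray,(u,v,d))
    P=np.stack([(u-cx)/f*d,-(v-cy)/f*d,-d,np.ones_like(d*1.0)],-1)
    return (P@np.linalg.inv(c["world_to_cam"]).T)[...,:3]
def ray(c,px,z=None):
    o=pts(c,0.,0.,0.);p=pts(c,px[0],px[1],1.)
    return o+(p-o)*(z-o[2])/(p-o)[2]
def proj(c,P):
    f,cx,cy=K(c);q=c["world_to_cam"]@np.r_[P,1]
    return np.array([cx+f*q[0]/-q[2],cy-f*q[1]/-q[2]])
def cloud(c):
    v,u=np.mgrid[:384,:512]; return pts(c,u,v,c["range_z"].astype(float))
def save(n,*cs): cv2.imwrite("pics/"+n,np.hstack([c["color"] for c in cs])[:,:,::-1])
E
python3 - <<'E'
from h import *
s=bot.camera("scene");d=bot.camera("side")
im=np.vstack([s["color"],d["color"]])
cv2.imwrite("pics/a.png",cv2.resize(im[:,:,::-1],(400,600)) if 0 else im[:384,:,::-1]);cv2.imwrite("pics/b.png",d["color"][:,:,::-1])
print({k:(v if np.size(v)<20 else 0) for k,v in s.items()})
for n,c in (("scene",s),("side",d)):
  C=cloud(c)
  for t,z in (("fridge",0),("door_handle",.24),("door_hinge",.24),("board",0),("board_seat",.02),("mug",0),("plate",0),("cone",0),("tub",0),("round_jar",0),("pegblock",0),("spoon",0)):
    r=bot.pinpoint(c,t)
    for q in r[:2]:
      p=q["pixel"];print(n,t,round(q["conf"],2),np.round(p),np.round(ray(c,p,z),3),np.round(C[int(np.clip(p[1],0,383)),int(np.clip(p[0],0,511))],3))
print(bot.get_obs())
E
```

```text
pics
{'color': 0, 'range_z': 0, 'fov_y': 45.285187691077624, 'cx': 258.4185767010953, 'cy': 196.83687990599782, 'world_to_cam': array([[-0.91566705,  0.4019123 , -0.00451153,  0.47609427],
       [-0.32113011, -0.7247805 ,  0.60956434,  0.09540912],
       [ 0.24172154,  0.55960677,  0.79272376, -1.93766936],
       [ 0.        ,  0.        ,  0.        ,  1.        ]]), 'shot': 1}
scene door_handle 0.91 [247. 231.] [0.648 0.199 0.24 ] [0.594 0.051 0.003]
scene door_hinge 0.73 [284. 267.] [0.593 0.367 0.24 ] [0.597 0.37  0.252]
scene board 0.56 [248. 178.] [ 0.483 -0.192  0.   ] [ 0.488 -0.18   0.022]
scene board 0.4 [250. 230.] [0.577 0.05  0.   ] [0.635 0.199 0.245]
scene board_seat 0.82 [252. 177.] [ 0.473 -0.177  0.02 ] [ 0.477 -0.173  0.03 ]
scene mug 0.58 [221. 246.] [0.705 0.072 0.   ] [0.721 0.121 0.088]
scene mug 0.38 [287. 266.] [0.515 0.249 0.   ] [0.585 0.366 0.249]
scene plate 0.97 [209. 132.] [ 0.537 -0.517 -0.   ] [ 0.54  -0.511  0.01 ]
scene cone 0.9 [195. 185.] [ 0.698 -0.247  0.   ] [ 0.701 -0.231  0.024]
scene round_jar 0.81 [209. 223.] [ 0.71  -0.041  0.   ] [ 0.7
[... 1297 characters left out ...]
.505 0.091 0.001]
{'time': 1.3, 'q': array([ 1.19106478e-03,  4.97981791e+00,  1.00782365e+01,  9.50988150e+01,
       -1.25788119e-03,  8.99997147e+01]), 'qd': array([ 0.01216136,  0.00459387, -0.00940633, -0.03307212,  0.06528863,
       -0.06108524]), 'joint_efforts': array([ 1.65040830e-03, -5.20108080e+01,  4.64854681e+01,  1.74982673e-03,
        7.42912130e-05,  1.12304699e-04]), 'ee_pos': array([5.50003027e-01, 5.17652608e-06, 2.31275534e-01]), 'tcp_rot': array([-1.79999604e+02,  1.25787921e-03,  9.00014764e+01]), 'wrist_force': array([-0.7441692 , -1.18048699, -0.51011775]), 'torque': array([ 0.00598335, -0.05453513,  0.00225663]), 'grasp_force': 0.0, 'opening': 0.08544388099689672}
```

View pics/a.png

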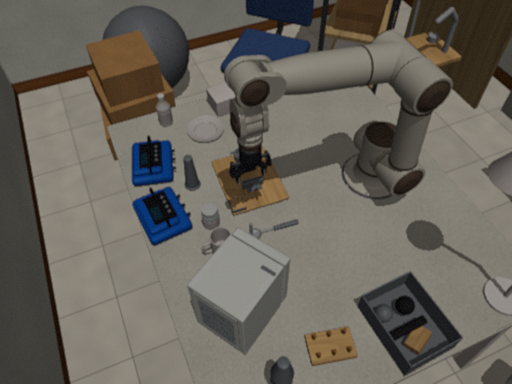

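View pics/b.png

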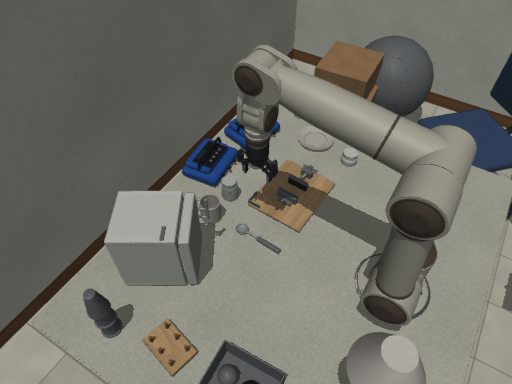

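Run:
```python
from h import *
for n in ("scene","side"):
  c=bot.camera(n);C=cloud(c)
  # fridge top plane
  m=(np.abs(C[...,2]-.28)<.006)&(C[...,1]>.15)
  P=C[m][:,:2].astype(np.float32)
  if len(P)>50: print(n,"top",len(P),cv2.minAreaRect(P),np.round(cv2.boxPoints(cv2.minAreaRect(P)),3).tolist(),C[m][:,2].mean())
  r=bot.trace(c,"board")
  if r:
    m=r[0]["pixels"]&(np.abs(C[...,2]-.02)<.005); P=C[m][:,:2].astype(np.float32); print("board",cv2.minAreaRect(P),np.round(cv2.boxPoints(cv2.minAreaRect(P)),3).tolist())
  # jaw lips
  m=(np.abs(C[...,2]-.063)<.006)&(np.hypot(C[...,0]-.48,C[...,1]+.175)<.08)
  P=C[m][:,:2].astype(np.float32);print("jaws",len(P),cv2.minAreaRect(P))
  r=bot.trace(c,"door_handle")
  if r:
    P=C[r[0]["pixels"]];P=P[(P[:,2]>.15)&(P[:,2]<.272)&(P[:,1]>.1)];print("handle",len(P),np.round(np.median(P,0),3),np.round(np.percentile(P,[5,95],axis=0),3).tolist())
```

```text
scene top 4605 ((0.4406377375125885, 0.23281574249267578), (0.8935026526451111, 0.23243895173072815), 21.202754974365234) [[-0.017999999225139618, 0.18000000715255737], [0.06599999964237213, -0.03700000047683716], [0.8989999890327454, 0.28600001335144043], [0.8149999976158142, 0.503000020980835]] 0.27934916045177105
board ((0.4860450327396393, -0.17213286459445953), (0.30083441734313965, 0.23957012593746185), 86.19080352783203) [[0.3569999933242798, -0.3140000104904175], [0.5960000157356262, -0.33000001311302185], [0.6159999966621399, -0.029999999329447746], [0.37700000405311584, -0.014000000432133675]]
jaws 31 ((0.4977794289588928, -0.14720258116722107), (0.06055758520960808, 0.09626208245754242), 37.98616409301758)
handle 402 [0.626 0.307 0.268] [[0.579, 0.195, 0.176], [0.686, 0.372, 0.272]]
side top 3943 ((0.744927167892456, 0.3206842839717865), (0.3377079963684082, 1.5580991506576538), 89.92711639404297) [[-0.03400000184774399, 0.15299999713897705], [1.5240000486373901, 0.1509999930858612], [1.5240000486373901, 0.48899999260902405], [-0.03400000184774399, 0.4909999966621399]] 0.2797206053193758
board ((0.48904889822006226, -0.17129112780094147), (0.302528440952301, 0.24075016379356384), 86.89208984375) [[0.3610000014305115, -0.3160000145435333], [0.6010000109672546, -0.32899999618530273], [0.6169999837875366, -0.027000000700354576], [0.37700000405311584, -0.014000000432133675]]
jaws 78 ((0.48958897590637207, -0.1700832098722458), (0.1004413440823555, 0.08268291503190994), 87.7001953125)
handle 843 [0.616 0.31  0.226] [[0.576, 0.198, 0.16], [0.671, 0.374, 0.271]]
```

Run:
```python
from h import *
for n in ("scene","side"):
  c=bot.camera(n);C=cloud(c)
  near=np.hypot(C[...,0]-.72,C[...,1]-.33)<.22
  m=(np.abs(C[...,2]-.277)<.008)&near
  k=cv2.morphologyEx(m.astype(np.uint8),cv2.MORPH_OPEN,np.ones((3,3)))>0
  P=C[k][:,:2].astype(np.float32);r=cv2.minAreaRect(P);print(n,r,np.round(cv2.boxPoints(r),3).tolist())
  m=(np.abs(C[...,2]-.24)<.03)&near&(C[...,0]<.7)
  Q=C[m]
  # door face points: fit
  np.save(n+"_q.npy",Q);print(len(Q))
  for t in("door_handle",):
    r=bot.trace(c,t);
    for q in r[:2]:print(q["conf"],q["box"])
  r=bot.pinpoint(c,"door_handle")[0]["pixel"];u,v=map(int,r);S=C[v-14:v+15:2,u-12:u+13:2];print(np.round(S[...,2]*100).astype(int));
  cv2.imwrite("pics/crop_%s.png"%n,cv2.resize(c["color"][v-50:v+50,u-60:u+60,::-1],(720,600),interpolation=cv2.INTER_CUBIC))
```

```text
scene ((0.7282460927963257, 0.3400120735168457), (0.25032690167427063, 0.20100320875644684), 31.57666015625) [[0.5690000057220459, 0.36000001430511475], [0.6740000247955322, 0.1889999955892563], [0.8880000114440918, 0.3199999928474426], [0.7820000052452087, 0.4909999966621399]]
398
0.91 [231.3, 226.8, 288.3, 298.9]
[[  2   1   0   0   0  -1   0   0   0   0  -1   0   0]
 [  0   0   0   0   0   0   0  -1   0   0   0   0  -1]
 [  0   0   0   0   0   0   0   0   0   0   0   0   0]
 [  0   0   0   0   0   1  -1   0   0   0   0   0   0]
 [  0   0   0   0   0   0   0   0   0   0   0   1   0]
 [  0   0   0   0   0   0   0  26  27   0   1   0   1]
 [  0   0  -1   0   0   0   1  25  27   0   0   0   0]
 [  0  -1   0   0   0   0   0  24  25  -1   0   0   0]
 [  0  27  27  28   0  -1   0  23  24   1   0   0   2]
 [ 27  27  27  27  27  27   0   1  23   1   0   0   0]
 [ 27  27  27  28  27  27  28  22  21  -1   0   0   0]
 [148  27  27  27  27  28  27  28  27   0  -1   0   1]
 [ 26  27  27  27  27  28  27  27  28  27  27   0   2]
 [ 28  28  26  27  27  28  28  27  27  27  27  27  27]
 [ 28  28  28
[... 484 characters left out ...]
 0   9   9   8   8   8   9   9   9   0]
 [ 25   8   8   9   8  27   7   7   7   7   7   8  -1]
 [ 24   0   9   8   8  26   6   6   5   6   7   7   9]
 [ 24   0   9   7   6  26   5   5   4   4   5   6   9]
 [ 23   4   9   6   5  25  24   3   3   3   4   4   9]
 [ 23   3   8   9   4  24  23   2   2   2   2   9   8]
 [ 23  22  22  22  22 127  22   1   1   1   9   8   7]
 [ 23  19   0   7   8  21  22   9   9   9   8   7   6]
 [ 22  18   0   5   7  20  20   8   8   7   7   6   5]
 [ 21  17   0   4   6   6  19   6   6   6   6   5   4]
 [ 21  17  18  18  18  18  18   5   5   5   4   3   2]
 [ 21  17   0   0   3   3  17   4   4   4   3   3   2]
 [ 20  16   0   0   1   3   2   2   3   2   2   1   1]]
```

View pics/crop_side.png

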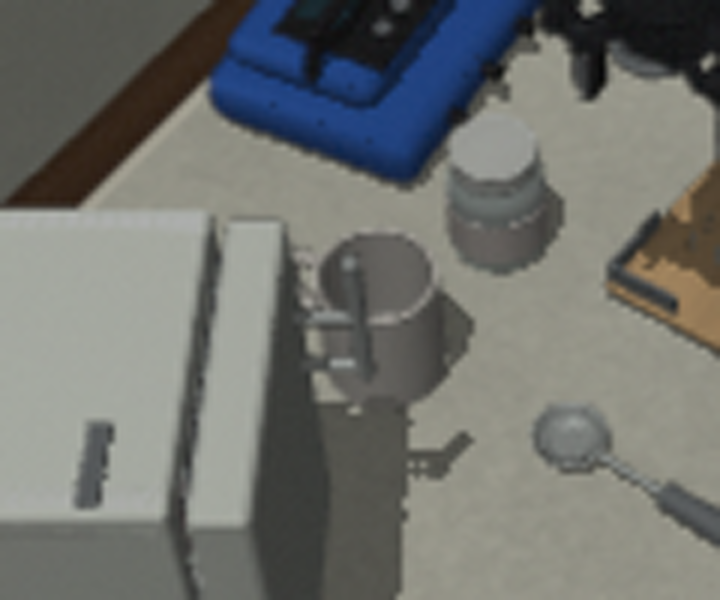

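Request:
play_rows:
  targets:
    - {"linear": [0,0,3],"delta_rot": [0,0,0.14],"grip": 0}
    - {"linear": [1,3,6],"delta_rot": [0,0,0.29],"grip": 0}
    - {"linear": [2,7,9],"delta_rot": [0,0,0.43],"grip": 0}

```text
time: 2.2
ee_pos: [0.5698, 0.0688, 0.3222]
tcp_rot: [180.0, 0.0, 114.8]
wrist_force: [2.2, 0.6, 0.6]
opening: 0.0857
grasp_force: 0.0
```

Run:
```python
from h import *
o=bot.get_obs();print(o["time"],o["q"],o["ee_pos"],o["tcp_rot"])
```

```text
2.2 [ 6.88710697e+00  1.17854529e+01  2.80799601e+01  1.06255357e+02
 -1.34282000e-02  7.20653256e+01] [0.56979665 0.0687556  0.32215619] [1.79966887e+02 2.48312701e-02 1.14821770e+02]
```

Request:
play_rows:
  targets:
    - {"linear": [0.5,1,2],"delta_rot": [0,0,0.15],"grip": 0}
    - {"linear": [1,2,2],"delta_rot": [0,0,0.3],"grip": 0}
    - {"linear": [1.5,4,2],"delta_rot": [0,0,0.45],"grip": 0}
    - {"linear": [2,6,2],"delta_rot": [0,0,0.6],"grip": 0}
    - {"linear": [3,8,2],"delta_rot": [0,0,0.75],"grip": 0}
    - {"linear": [4,10,2],"delta_rot": [0,0,0.9],"grip": 0}
    - {"linear": [5,12,2],"delta_rot": [0,0,1.05],"grip": 0}
    - {"linear": [5.8,13,2],"delta_rot": [0,0,1.2],"grip": 0}
    - {"linear": [5.8,13,2],"delta_rot": [0,0,1.35],"grip": 0}
    - {"linear": [5.8,13,2],"delta_rot": [0,0,1.5],"grip": 0}

```text
time: 3.2
ee_pos: [0.6281, 0.1998, 0.34]
tcp_rot: [180.0, -0.1, -159.0]
wrist_force: [0.2, 0.8, 0.5]
opening: 0.0853
grasp_force: 0.0
```

Request:
play_rows:
  targets:
    - {"linear": [0,0,0],"delta_rot": [0,0,0.15],"grip": 120}
    - {"linear": [0,0,0],"delta_rot": [0,0,0.2],"grip": 120}
    - {"linear": [0,0,0],"delta_rot": [0,0,0.2],"grip": 120}

```text
time: 3.5
ee_pos: [0.6279, 0.1993, 0.3406]
tcp_rot: [180.0, -0.0, -147.9]
wrist_force: [-0.4, -0.0, -0.2]
opening: 0.0455
grasp_force: 0.0
```

Run:
```python
from h import *
w=bot.camera("wrist");save("w1.png",w);C=cloud(w)
for t in("door_handle","door_hinge"):
  for q in bot.pinpoint(w,t)[:2]:print(t,q,ray(w,q["pixel"],.24))
r=bot.trace(w,"door_handle")
m=(C[...,2]>.225)&(C[...,2]<.268)&(np.hypot(C[...,0]-.628,C[...,1]-.199)<.025);P=C[m];print(len(P),np.median(P,0),P.min(0),P.max(0))
x=np.array([.848,.53]);y=np.array([-.53,.848])
F=(C[...,:2]-[.729,.342]);m=(C[...,2]>.255)&(C[...,2]<.272)&(np.abs(F@x+.16)<.03)&(np.abs(F@y+.07)<.04);P=C[m];print(len(P),np.median(P,0),P.min(0),P.max(0))
o=bot.get_obs();print(o["q"],o["ee_pos"],o["tcp_rot"])
```

```text
door_handle {'pixel': [243.3, 196.7], 'conf': 0.93} [0.6314292  0.19127668 0.24      ]
door_hinge {'pixel': [432.4, 256.1], 'conf': 0.84} [0.58899216 0.36515306 0.24      ]
314 [0.62745496 0.18914548 0.25976994] [0.62480905 0.1849475  0.22517811] [0.63488594 0.1957899  0.26698366]
184 [0.62883081 0.18982839 0.26419661] [0.62497384 0.18513727 0.25514417] [0.63488594 0.1957899  0.26698366]
[ 1.76054945e+01  2.79132327e+01  5.12624645e+01  1.13351586e+02
  1.82485910e-03 -1.43544834e+01] [0.62779835 0.19922516 0.34068652] [ 1.79997649e+02 -1.82806115e-03 -1.48040022e+02]
```

View pics/w1.png

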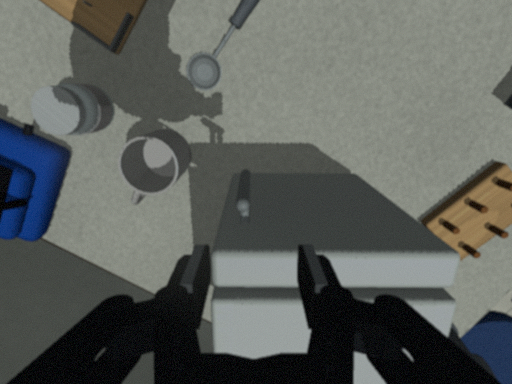

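Request:
play_rows:
  targets:
    - {"linear": [0.25,-0.8,-2],"delta_rot": [0,0,0],"grip": 120}
    - {"linear": [0.25,-0.8,-5],"delta_rot": [0,0,0],"grip": 120}
    - {"linear": [0.25,-0.8,-8],"delta_rot": [0,0,0],"grip": 120}
    - {"linear": [0.25,-0.8,-11.2],"delta_rot": [0,0,0],"grip": 120}
    - {"linear": [0.25,-0.8,-11.2],"delta_rot": [0,0,0],"grip": 120}
    - {"linear": [0.25,-0.8,-11.2],"delta_rot": [0,0,0],"grip": 255}
    - {"linear": [0.25,-0.8,-11.2],"delta_rot": [0,0,0],"grip": 255}
    - {"linear": [0.25,-0.8,-11.2],"delta_rot": [0,0,0],"grip": 255}
    - {"linear": [0.25,-0.8,-11.2],"delta_rot": [0,0,0],"grip": 255}
  force: 20

```text
time: 4.6
ee_pos: [0.6313, 0.1911, 0.2314]
tcp_rot: [-179.9, 0.2, -148.0]
wrist_force: [1.2, -2.5, 6.8]
opening: 0.0102
grasp_force: 21.9
```

Run:
```python
import numpy as np
h=np.array([.594,.3695]);H=np.array([.631,.1915]);d=H-h
th=np.radians([2,5,9,13,17,21,25,29,33,37]+[41,45,49,53,57,61,65,69,73,77]+[81,85,89,92,94,95])
p=lambda t:h+np.array([[np.cos(t),np.sin(t)],[-np.sin(t),np.cos(t)]])@d
b=H;t0=0
for i,t in enumerate(th):
    if i%10==0 and i: b=p(th[i-1]);t0=th[i-1]
    print(np.round((p(t)-b)*100,1),round(t0-t,3))
```

```text
[-0.6 -0.1] -0.035
[-1.6 -0.3] -0.087
[-2.8 -0.4] -0.157
[-4.1 -0.4] -0.227
[-5.4 -0.3] -0.297
[-6.6 -0.1] -0.367
[-7.9  0.1] -0.436
[-9.1  0.4] -0.506
[-10.3   0.9] -0.576
[-11.5   1.4] -0.646
[-1.1  0.6] -0.07
[-2.2  1.2] -0.14
[-3.2  2. ] -0.209
[-4.2  2.8] -0.279
[-5.2  3.6] -0.349
[-6.   4.6] -0.419
[-6.8  5.6] -0.489
[-7.5  6.6] -0.559
[-8.2  7.7] -0.628
[-8.8  8.8] -0.698
[-0.5  1.2] -0.07
[-0.9  2.4] -0.14
[-1.2  3.6] -0.209
[-1.4  4.5] -0.262
[-1.5  5.2] -0.297
[-1.5  5.5] -0.314
```

Request:
play_rows:
  targets:
    - {"linear": [-0.6,-0.1,0],"delta_rot": [0,0,-0.035],"grip": 255}
    - {"linear": [-1.6,-0.3,0],"delta_rot": [0,0,-0.087],"grip": 255}
    - {"linear": [-2.8,-0.4,0],"delta_rot": [0,0,-0.157],"grip": 255}
    - {"linear": [-4.1,-0.4,0],"delta_rot": [0,0,-0.227],"grip": 255}
    - {"linear": [-5.4,-0.3,0],"delta_rot": [0,0,-0.297],"grip": 255}
    - {"linear": [-6.6,-0.1,0],"delta_rot": [0,0,-0.367],"grip": 255}
    - {"linear": [-7.9,0.1,0],"delta_rot": [0,0,-0.436],"grip": 255}
    - {"linear": [-9.1,0.4,0],"delta_rot": [0,0,-0.506],"grip": 255}
    - {"linear": [-10.3,0.9,0],"delta_rot": [0,0,-0.576],"grip": 255}
    - {"linear": [-11.5,1.4,0],"delta_rot": [0,0,-0.646],"grip": 255}
  force: 25

```text
time: 5.6
ee_pos: [0.5136, 0.1992, 0.2313]
tcp_rot: [-179.4, 0.1, 174.6]
wrist_force: [-13.8, -36.4, 15.0]
opening: 0.0105
grasp_force: 28.2
```

Run:
```python
import numpy as np
h=np.array([.5855,.3665]);d=np.array([.5136,.1990])-h;d*=.182/np.linalg.norm(d)
p=lambda t:h+np.array([[np.cos(t),np.sin(t)],[-np.sin(t),np.cos(t)]])@d
b=np.array([.5154,.2052])
for s in range(0,65,4):print(s,np.round((p(np.radians(s))-b)*100,1),round(-np.radians(s),3))
```

```text
0 [-0.2 -0.6] -0.0
4 [-1.3 -0.1] -0.07
8 [-2.4  0.6] -0.14
12 [-3.5  1.3] -0.209
16 [-4.5  2. ] -0.279
20 [-5.5  2.9] -0.349
24 [-6.4  3.8] -0.419
28 [-7.2  4.7] -0.489
32 [-7.9  5.8] -0.559
36 [-8.6  6.8] -0.628
40 [-9.2  7.9] -0.698
44 [-9.8  9.1] -0.768
48 [-10.2  10.3] -0.838
52 [-10.6  11.5] -0.908
56 [-10.9  12.7] -0.977
60 [-11.1  14. ] -1.047
64 [-11.2  15.3] -1.117
```

Request:
play_rows:
  targets:
    - {"linear": [-1.3,-0.1,0],"delta_rot": [0,0,-0.07],"grip": 255}
    - {"linear": [-2.4,0.6,0],"delta_rot": [0,0,-0.14],"grip": 255}
    - {"linear": [-3.5,1.3,0],"delta_rot": [0,0,-0.209],"grip": 255}
    - {"linear": [-4.5,2.0,0],"delta_rot": [0,0,-0.279],"grip": 255}
    - {"linear": [-5.5,2.9,0],"delta_rot": [0,0,-0.349],"grip": 255}
    - {"linear": [-6.4,3.8,0],"delta_rot": [0,0,-0.419],"grip": 255}
    - {"linear": [-7.2,4.7,0],"delta_rot": [0,0,-0.489],"grip": 255}
    - {"linear": [-7.9,5.8,0],"delta_rot": [0,0,-0.559],"grip": 255}
    - {"linear": [-8.6,6.8,0],"delta_rot": [0,0,-0.628],"grip": 255}
    - {"linear": [-9.2,7.9,0],"delta_rot": [0,0,-0.698],"grip": 255}

```text
time: 6.6
ee_pos: [0.4221, 0.284, 0.2313]
tcp_rot: [180.0, 0.0, 134.9]
wrist_force: [-8.7, -5.9, 10.6]
opening: 0.0101
grasp_force: 26.4
```

Request:
play_rows:
  targets:
    - {"linear": [-0.6,1.2,0],"delta_rot": [0,0,-0.07],"grip": 255}
    - {"linear": [-1.0,2.4,0],"delta_rot": [0,0,-0.14],"grip": 255}
    - {"linear": [-1.4,3.6,0],"delta_rot": [0,0,-0.21],"grip": 255}
    - {"linear": [-1.6,4.4,0],"delta_rot": [0,0,-0.25],"grip": 255}
    - {"linear": [-1.7,4.8,0],"delta_rot": [0,0,-0.28],"grip": 255}
    - {"linear": [-1.7,4.8,0],"delta_rot": [0,0,-0.28],"grip": 255}
    - {"linear": [-1.7,4.8,0],"delta_rot": [0,0,-0.28],"grip": 110}
    - {"linear": [-1.7,4.8,0],"delta_rot": [0,0,-0.28],"grip": 110}
    - {"linear": [-1.7,4.8,0],"delta_rot": [0,0,-0.28],"grip": 110}
    - {"linear": [-1.7,4.8,0],"delta_rot": [0,0,-0.28],"grip": 110}

```text
time: 7.6
ee_pos: [0.4065, 0.3322, 0.2287]
tcp_rot: [180.0, 0.0, 119.0]
wrist_force: [-0.2, -0.7, 0.2]
opening: 0.0484
grasp_force: 0.0
```

Request:
play_rows:
  targets:
    - {"linear": [0,0,3],"delta_rot": [0,0,0],"grip": 110}
    - {"linear": [0,0,7],"delta_rot": [0,0,0],"grip": 0}
    - {"linear": [0,0,11],"delta_rot": [0,0,0],"grip": 0}
    - {"linear": [1,-3,14],"delta_rot": [0,0,0],"grip": 0}
    - {"linear": [3,-5,14],"delta_rot": [0,0,0],"grip": 0}
    - {"linear": [5,-7,14],"delta_rot": [0,0,0],"grip": 0}
    - {"linear": [6,-8,14],"delta_rot": [0,0,0],"grip": 0}
    - {"linear": [6,-8,14],"delta_rot": [0,0,0],"grip": 0}

```text
time: 8.4
ee_pos: [0.4673, 0.2512, 0.3682]
tcp_rot: [-180.0, 0.0, 118.9]
wrist_force: [-0.5, 0.2, -0.6]
opening: 0.0854
grasp_force: 0.0
```

```bash
cat > l.py <<'E'
from h import *
import sys
for n in ("wrist","side","scene"):
  c=bot.camera(n);C=cloud(c)
  for t,z in (("cap",.228),("door_handle",.24),("door_hinge",.24),("rack",.15),("jar",.15)):
    for q in bot.pinpoint(c,t)[:1]:print(n,t,round(q["conf"],2),np.round(q["pixel"]),np.round(ray(c,q["pixel"],z),3))
  # door top edge
  m=(np.abs(C[...,2]-.273)<.006)&(C[...,1]>.2)&(C[...,0]<.6)&(C[...,0]>.35)
  k=m
  if k.sum()>30:
    r=cv2.minAreaRect(C[k][:,:2].astype(np.float32));print("doortop",k.sum(),np.round(cv2.boxPoints(r),3).tolist(),r[2])
  r=bot.trace(c,"cap")
  if r:
    P=C[r[0]["pixels"]];P=P[np.abs(P[:,2]-.248)<.006]
    if len(P)>30:print("cap top",r[0]["conf"],len(P),np.median(P,0),(P.min(0)+P.max(0))/2,np.ptp(P,axis=0),cv2.minEnclosingCircle(P[:,:2].astype(np.float32)))
  if len(sys.argv)>1 and n=="wrist":save(sys.argv[1],c)
o=bot.get_obs();print(o["time"],o["q"],o["ee_pos"],o["tcp_rot"])
E
python3 l.py w2.png
```

```text
wrist cap 0.95 [330. 187.] [0.533 0.284 0.228]
wrist door_handle 0.93 [237.  69.] [0.406 0.334 0.24 ]
wrist jar 0.98 [315. 172.] [0.536 0.281 0.15 ]
doortop 10628 [[0.38100001215934753, 0.3230000138282776], [0.414000004529953, 0.25999999046325684], [0.5899999737739563, 0.3499999940395355], [0.5569999814033508, 0.414000004529953]] 27.165414810180664
cap top 0.73 3140 [0.53207523 0.28281487 0.24549504] [0.53243895 0.28227314 0.24528559] [0.05922049 0.05938077 0.00639299] ((0.5324495434761047, 0.28181713819503784), 0.030201321467757225)
side cap 0.47 [213. 240.] [0.535 0.29  0.228]
side door_handle 0.97 [240. 272.] [0.4   0.346 0.24 ]
side door_hinge 0.58 [183. 245.] [0.598 0.361 0.24 ]
side rack 0.58 [216. 249.] [0.542 0.275 0.15 ]
side jar 0.41 [166. 264.] [0.645 0.404 0.15 ]
doortop 681 [[0.3930000066757202, 0.335999995470047], [0.41200000047683716, 0.26499998569488525], [0.6019999980926514, 0.3149999976158142], [0.5830000042915344, 0.38499999046325684]] 14.602907180786133
cap top 0.74 173 [0.53447796 0.28135121 0.24644704] [0.53337111 0.28298027 0.24734651] [0.05514201 0.04841331 0.
[... 201 characters left out ...]
87. 265.] [0.582 0.362 0.24 ]
scene rack 0.85 [293. 255.] [0.522 0.291 0.15 ]
scene jar 0.41 [294. 252.] [0.515 0.282 0.15 ]
doortop 590 [[0.3840000033378601, 0.32499998807907104], [0.41499999165534973, 0.2619999945163727], [0.5920000076293945, 0.3499999940395355], [0.5600000023841858, 0.4129999876022339]] 26.456876754760742
cap top 0.75 226 [0.53373133 0.28377051 0.24689199] [0.53377374 0.28260107 0.24758111] [0.059542   0.05955294 0.01095826] ((0.5328390598297119, 0.28252264857292175), 0.031088128685951233)
9.45 [ 2.84049590e+01  8.20410951e+00  2.95177759e+01  1.11312906e+02
 -5.91734830e-04  8.94165163e+01] [0.46632438 0.25218947 0.36870165] [1.79999246e+02 5.99448562e-04 1.18988443e+02]
```

View pics/w2.png

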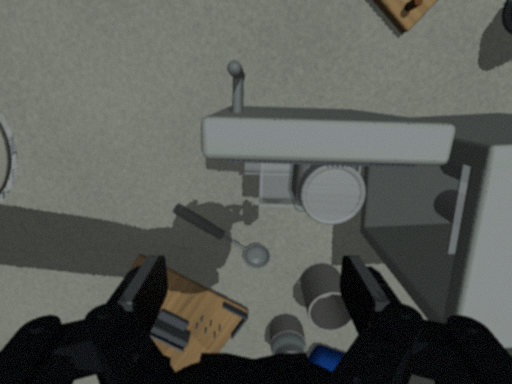

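Request:
play_rows:
  targets:
    - {"linear": [2.5,1,0],"delta_rot": [0,0,-0.035],"grip": 0}
    - {"linear": [5,2.3,0],"delta_rot": [0,0,-0.035],"grip": 0}
    - {"linear": [6.6,3.0,-1],"delta_rot": [0,0,-0.035],"grip": 0}
    - {"linear": [6.6,3.0,-5],"delta_rot": [0,0,-0.035],"grip": 0}
    - {"linear": [6.6,3.0,-9],"delta_rot": [0,0,-0.035],"grip": 0}
    - {"linear": [6.6,3.0,-12],"delta_rot": [0,0,-0.035],"grip": 0}
    - {"linear": [6.6,3.0,-14],"delta_rot": [0,0,-0.035],"grip": 0}
    - {"linear": [6.6,3.0,-15.2],"delta_rot": [0,0,-0.035],"grip": 0}
    - {"linear": [6.6,3.0,-15.2],"delta_rot": [0,0,-0.035],"grip": 0}

```text
time: 10.35
ee_pos: [0.5318, 0.282, 0.2153]
tcp_rot: [-179.9, 0.0, 117.0]
wrist_force: [0.3, -0.4, 0.9]
opening: 0.0852
grasp_force: 0.0
```

```bash
python3 l.py w3.png
```

```text
wrist cap 0.75 [256. 270.] [0.533 0.283 0.228]
doortop 56842 [[0.42800000309944153, 0.3059999942779541], [0.4650000035762787, 0.23399999737739563], [0.6110000014305115, 0.30799999833106995], [0.5740000009536743, 0.3799999952316284]] 27.180646896362305
cap top 0.64 11570 [0.53367381 0.28227205 0.24563194] [0.53289978 0.2817857  0.24550531] [0.05944501 0.05825636 0.00684915] ((0.5332216620445251, 0.28180769085884094), 0.03027602843940258)
side cap 0.65 [214. 238.] [0.539 0.284 0.228]
side door_hinge 0.91 [180. 248.] [0.599 0.372 0.24 ]
side rack 0.61 [219. 253.] [0.524 0.284 0.15 ]
doortop 704 [[0.3930000066757202, 0.33500000834465027], [0.4180000126361847, 0.2370000034570694], [0.6069999933242798, 0.28600001335144043], [0.5820000171661377, 0.3840000033378601]] 14.313175201416016
cap top 0.6 188 [0.53581329 0.28514107 0.24665676] [0.53535818 0.28646711 0.24755202] [0.06034311 0.04748539 0.01050021] ((0.5353155136108398, 0.28679120540618896), 0.030409885570406914)
scene cap 0.42 [290. 242.] [0.532 0.285 0.228]
scene door_handle 0.78 [333. 237.] [0.405 0.332 0.24 ]
scene door_hinge 0.61 [288. 267.] [0.582 0.371 0.24 ]
scene rack 0.74 [290. 252.] [0.526 0.278 0.15 ]
doortop 595 [[0.3970000147819519, 0.2939999997615814], [0.4259999990463257, 0.23600000143051147], [0.6060000061988831, 0.3240000009536743], [0.5759999752044678, 0.382999986410141]] 26.332609176635742
cap top 0.62 98 [0.52386845 0.29290815 0.24642435] [0.5285061  0.29179956 0.24742248] [0.04885892 0.03893371 0.01034067] ((0.5287656784057617, 0.2906242609024048), 0.029509585350751877)
11.4 [ 2.79310159e+01  1.20780990e+01  1.64078630e+01  9.43342488e+01
 -1.22386794e-03  9.09467666e+01] [0.53228721 0.28219371 0.21666505] [-1.79995536e+02  1.29780426e-03  1.16984249e+02]
```

View pics/w3.png

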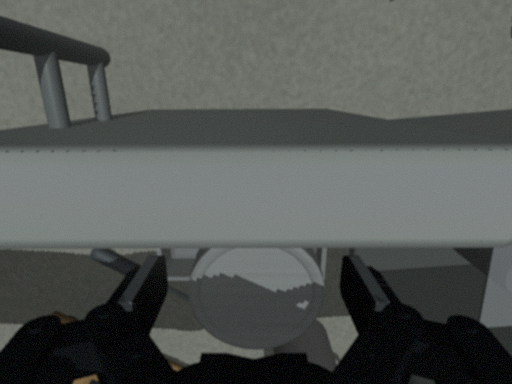

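Request:
play_rows:
  targets:
    - {"linear": [0,0,0],"delta_rot": [0,0,0],"grip": 255}
    - {"linear": [0,0,0],"delta_rot": [0,0,0],"grip": 255}
    - {"linear": [0,0,0],"delta_rot": [0,0,0],"grip": 255}
    - {"linear": [0,0,0],"delta_rot": [0,0,0],"grip": 255}
    - {"linear": [0,0,0],"delta_rot": [0,0,0],"grip": 255}
    - {"linear": [0,0,0.5],"delta_rot": [0,0,0],"grip": 255}
    - {"linear": [0,0,1],"delta_rot": [0,0,0],"grip": 255}
    - {"linear": [0,0,1],"delta_rot": [0,0,0],"grip": 255}
  force: 60

```text
time: 12.2
ee_pos: [0.5324, 0.2822, 0.2272]
tcp_rot: [180.0, 0.0, 117.0]
wrist_force: [-0.1, -0.5, -2.7]
opening: 0.0576
grasp_force: 64.7
```

Request:
play_rows:
  targets:
    - {"linear": [0,0,1.5],"delta_rot": [0,0,0],"grip": 255}
    - {"linear": [0,0,3.5],"delta_rot": [0,0,0],"grip": 255}
    - {"linear": [0,0,5.5],"delta_rot": [0,0,0],"grip": 255}
    - {"linear": [0.4,-0.8,7],"delta_rot": [0,0,0],"grip": 255}
    - {"linear": [1,-2.2,8],"delta_rot": [0,0,0],"grip": 255}
    - {"linear": [1.5,-4.5,8],"delta_rot": [0,0,-0.06],"grip": 255}
    - {"linear": [1.5,-7.5,8],"delta_rot": [0,0,-0.14],"grip": 255}
    - {"linear": [1.2,-11,8],"delta_rot": [0,0,-0.22],"grip": 255}
    - {"linear": [0.8,-14.5,8],"delta_rot": [0,0,-0.3],"grip": 255}
    - {"linear": [0.3,-18,8],"delta_rot": [0,0,-0.38],"grip": 255}

```text
time: 13.2
ee_pos: [0.5351, 0.1002, 0.3061]
tcp_rot: [-179.9, 0.0, 95.0]
wrist_force: [0.2, -0.1, -3.3]
opening: 0.0578
grasp_force: 65.4
```

Request:
play_rows:
  targets:
    - {"linear": [-0.5,-3.5,0],"delta_rot": [0,0,-0.06],"grip": 255}
    - {"linear": [-1,-7,0],"delta_rot": [0,0,-0.12],"grip": 255}
    - {"linear": [-1.6,-10.5,0],"delta_rot": [0,0,-0.15],"grip": 255}
    - {"linear": [-2.3,-14,0],"delta_rot": [0,0,-0.15],"grip": 255}
    - {"linear": [-3,-17.5,0],"delta_rot": [0,0,-0.15],"grip": 255}
    - {"linear": [-3.7,-21,0],"delta_rot": [0,0,-0.15],"grip": 255}
    - {"linear": [-4.2,-24,-2],"delta_rot": [0,0,-0.15],"grip": 255}
    - {"linear": [-4.6,-26,-5],"delta_rot": [0,0,-0.15],"grip": 255}
    - {"linear": [-4.8,-27.2,-8],"delta_rot": [0,0,-0.15],"grip": 255}
    - {"linear": [-4.8,-27.4,-9],"delta_rot": [0,0,-0.15],"grip": 255}

```text
time: 14.2
ee_pos: [0.4856, -0.1732, 0.2133]
tcp_rot: [-179.7, -0.1, 86.5]
wrist_force: [-0.2, 0.5, -2.8]
opening: 0.0579
grasp_force: 65.7
```

```bash
cat > j.py <<'E'
from h import *
import sys
o=bot.get_obs();T=o["ee_pos"];print(o["time"],o["q"][5],T,o["tcp_rot"],o["opening"],o["grasp_force"],o["wrist_force"],o["torque"])
ims=[]
for n in ("side","scene"):
  c=bot.camera(n);C=cloud(c)
  for t,z in (("jar",T[2]-.066),("board_seat",.02),("cap",T[2]+.012),("jar_mouth",T[2]+.024)):
    for q in bot.pinpoint(c,t)[:1]:print(n,t,round(q["conf"],2),np.round(q["pixel"]),np.round(ray(c,q["pixel"],z),3))
  r=bot.trace(c,"jar")
  if r:
    P=C[r[0]["pixels"]];P=P[(np.hypot(P[:,0]-T[0],P[:,1]-T[1])<.06)&(P[:,2]>T[2]-.08)&(P[:,2]<T[2]+.0)]
    if len(P)>30:
      rr=cv2.minAreaRect(P[:,:2].astype(np.float32));print("jar",len(P),P.min(0),P.max(0),rr)
      B=P[(P[:,2]<T[2]-.008)&(P[:,2]>T[2]-.055)][:,:2]
      if len(B)>20: # yaw from side faces: best fit of edge set
        best=min(range(-45,45),key=lambda a:(lambda Q:np.minimum(np.minimum(abs(Q[:,0]-Q[:,0].min()),abs(Q[:,0]-Q[:,0].max())),np.minimum(abs(Q[:,1]-Q[:,1].max()),abs(Q[:,1]-Q[:,1].min()))).mean())(B@np.array([[np.cos(np.radians(a)),-np.sin(np.radians(a))],[np.sin(np.radians(a)),np.cos(np.radians(a))]])));print("yaw",best,len(B))
  m=(np.abs(C[...,2]-.063)<.006)&(np.hypot(C[...,0]-.4875,C[...,1]+.172)<.08);
  if m.sum()>20:print("jaws",m.sum(),cv2.minAreaRect(C[m][:,:2].astype(np.float32)))
  u,v=proj(c,[.4875,-.17,.08]).astype(int);ims.append(cv2.resize(c["color"][max(v-60,0):v+50,u-50:u+50],(400,440),interpolation=cv2.INTER_CUBIC))
cv2.imwrite("pics/"+sys.argv[1],np.hstack(ims)[:,:,::-1])
E
python3 j.py j1.png
```

```text
14.2 73.90050384280879 [ 0.48557724 -0.17317496  0.21333903] [-1.79738762e+02 -5.70993181e-02  8.64809959e+01] 0.0579258694647073 65.69853965251241 [-0.15381664  0.4714205  -2.77395741] [ 0.03478129  0.0381579  -0.0460746 ]
side jar 0.5 [296. 171.] [ 0.485 -0.173  0.147]
side board_seat 0.75 [293. 190.] [ 0.493 -0.188  0.02 ]
side cap 0.67 [215. 250.] [0.511 0.315 0.225]
side jar_mouth 0.5 [296. 155.] [ 0.487 -0.166  0.237]
jar 230 [ 0.45630489 -0.19491436  0.14777837] [ 0.51942173 -0.13393008  0.21309421] ((0.4784451127052307, -0.15446923673152924), (0.07862193882465363, 0.043548814952373505), 35.177005767822266)
yaw -6 176
jaws 64 ((0.4891669750213623, -0.16875076293945312), (0.09773416817188263, 0.0809905156493187), 88.24993896484375)
scene jar 0.68 [251. 155.] [ 0.473 -0.182  0.147]
scene board_seat 0.76 [253. 178.] [ 0.471 -0.169  0.02 ]
scene cap 0.73 [248. 144.] [ 0.487 -0.171  0.225]
scene jar_mouth 0.5 [247. 144.] [ 0.496 -0.162  0.237]
jar 184 [ 0.46000143 -0.19762204  0.15165091] [ 0.52166078 -0.13392326  0.21328241] ((0.4888642728328705, -0.165166974067688), (0.05909162014722824, 0.06110560894012451), 83.9904556274414)
yaw -6 151
jaws 69 ((0.48825645446777344, -0.17376667261123657), (0.09707802534103394, 0.09149651229381561), 88.26461029052734)
```

View pics/j1.png

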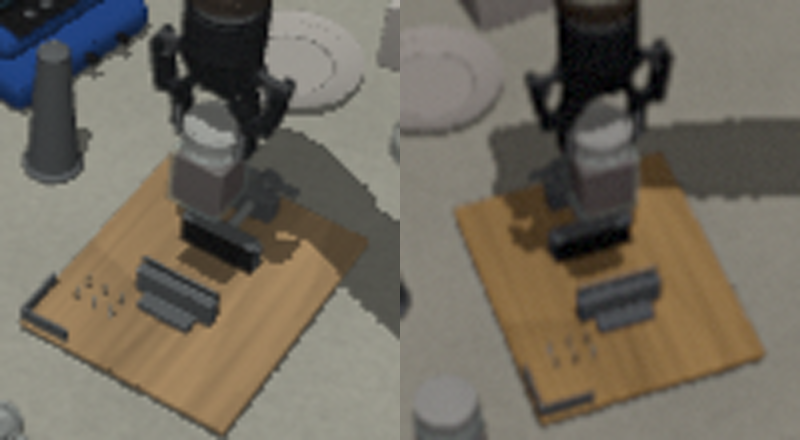

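Request:
play_rows:
  targets:
    - {"linear": [0.25,0.2,-2],"delta_rot": [0,0,0.04],"grip": 255}
    - {"linear": [0.25,0.2,-4.5],"delta_rot": [0,0,0.04],"grip": 255}
    - {"linear": [0.25,0.2,-6.5],"delta_rot": [0,0,0.04],"grip": 255}
    - {"linear": [0.25,0.2,-7.5],"delta_rot": [0,0,0.04],"grip": 255}
    - {"linear": [0.25,0.2,-8.3],"delta_rot": [0,0,0.04],"grip": 255}
    - {"linear": [0.25,0.2,-8.8],"delta_rot": [0,0,0.04],"grip": 255}
    - {"linear": [0.25,0.2,-9.4],"delta_rot": [0,0,0.04],"grip": 255}
    - {"linear": [0.25,0.2,-9.8],"delta_rot": [0,0,0.04],"grip": 255}

```text
time: 15.6
ee_pos: [0.4908, -0.1712, 0.1208]
tcp_rot: [179.8, 0.2, 88.9]
wrist_force: [-4.7, -9.4, 24.6]
opening: 0.0582
grasp_force: 68.4
```

Request:
play_rows:
  targets:
    - {"linear": [-0.1,-0.2,0.8],"delta_rot": [0,0,0],"grip": 255}
    - {"linear": [-0.1,-0.3,0.8],"delta_rot": [0,0,0],"grip": 255}
    - {"linear": [-0.1,-0.3,0.4],"delta_rot": [0,0,0],"grip": 255}
    - {"linear": [-0.1,-0.3,0],"delta_rot": [0,0,0],"grip": 255}
    - {"linear": [-0.1,-0.3,-0.3],"delta_rot": [0,0,0],"grip": 255}

```text
time: 16.1
ee_pos: [0.4886, -0.1727, 0.1148]
tcp_rot: [-180.0, -0.0, 88.9]
wrist_force: [-1.0, -0.7, -1.8]
opening: 0.0575
grasp_force: 65.8
```

```bash
python3 j.py j2.png
```

```text
16.1 71.62537735735496 [ 0.48859342 -0.17270383  0.11482744] [-1.79952791e+02 -7.17030747e-03  8.89120173e+01] 0.05745470823003726 65.8115404896671 [-0.95018818 -0.67398673 -1.84853567] [-0.32064903  0.0403967  -0.06617549]
side jar 0.67 [228. 193.] [ 0.696 -0.014  0.049]
side board_seat 0.97 [295. 192.] [ 0.481 -0.181  0.02 ]
side cap 0.49 [292. 174.] [ 0.496 -0.17   0.127]
side jar_mouth 0.58 [294. 171.] [ 0.492 -0.177  0.139]
jar 163 [ 0.46071918 -0.19384889  0.0548407 ] [ 0.5150504  -0.13502018  0.11480064] ((0.47636204957962036, -0.15446354448795319), (0.0744629055261612, 0.037352055311203), 44.36770248413086)
yaw 0 127
jaws 77 ((0.48655450344085693, -0.16821789741516113), (0.09710031002759933, 0.0772092267870903), 85.53800201416016)
scene jar 0.64 [250. 173.] [ 0.481 -0.175  0.049]
scene board_seat 0.88 [251. 178.] [ 0.477 -0.171  0.02 ]
scene cap 0.61 [248. 160.] [ 0.485 -0.18   0.127]
scene jar_mouth 0.49 [246. 159.] [ 0.495 -0.177  0.139]
jar 175 [ 0.45939211 -0.20549829  0.0372862 ] [ 0.52005053 -0.13153113  0.11474423] ((0.5009235739707947, -0.15999332070350647), (0.04974491521716118, 0.07968451082706451), 46.31640625)
yaw -14 141
jaws 69 ((0.5062494874000549, -0.1568601280450821), (0.0662505030632019, 0.12178484350442886), 38.08905029296875)
```

Request:
play_rows:
  targets:
    - {"linear": [0,0,-0.5],"delta_rot": [0,0,0],"grip": 255}
    - {"linear": [0,0,-1],"delta_rot": [0,0,0],"grip": 255}
    - {"linear": [0,0,-1.5],"delta_rot": [0,0,0],"grip": 255}
    - {"linear": [0,0,-2.0],"delta_rot": [0,0,0],"grip": 255}
    - {"linear": [0,0,-2.4],"delta_rot": [0,0,0],"grip": 255}
    - {"linear": [0,0,-2.4],"delta_rot": [0,0,0],"grip": 255}

```text
time: 17.3
ee_pos: [0.4885, -0.1728, 0.0909]
tcp_rot: [-180.0, -0.0, 88.9]
wrist_force: [0.7, -2.5, -5.7]
opening: 0.058
grasp_force: 65.8
```

Request:
play_rows:
  targets:
    - {"linear": [0,0,-0.2],"delta_rot": [0,0,0],"grip": 255}
    - {"linear": [0,0,-0.4],"delta_rot": [0,0,0],"grip": 255}
    - {"linear": [0,0,-0.5],"delta_rot": [0,0,0],"grip": 255}
    - {"linear": [0,0,-0.55],"delta_rot": [0,0,0],"grip": 255}
    - {"linear": [0,0,-0.55],"delta_rot": [0,0,0],"grip": 255}

```text
time: 17.8
ee_pos: [0.4895, -0.1733, 0.0876]
tcp_rot: [179.9, 0.1, 88.9]
wrist_force: [-0.4, -5.7, 6.8]
opening: 0.0578
grasp_force: 66.9
```

Request:
play_rows:
  targets:
    - {"linear": [0,0,0.1],"delta_rot": [0,0,0],"grip": 255}
    - {"linear": [0,0,0.1],"delta_rot": [0,0,0],"grip": 255}
    - {"linear": [0,0,0.1],"delta_rot": [0,0,0.06],"grip": 255}
    - {"linear": [0,0,0.1],"delta_rot": [0,0,0.14],"grip": 255}
    - {"linear": [0,0,0.1],"delta_rot": [0,0,0.22],"grip": 255}
    - {"linear": [0,0,0.1],"delta_rot": [0,0,0.3],"grip": 255}
    - {"linear": [0,0,0.1],"delta_rot": [0,0,0.38],"grip": 255}
  force: 100

```text
time: 18.5
ee_pos: [0.4896, -0.1744, 0.0885]
tcp_rot: [180.0, 0.2, 110.8]
wrist_force: [-1.9, -11.4, 11.2]
opening: 0.0571
grasp_force: 108.6
```

```bash
python3 -c "
from h import *
o=bot.get_obs();print(o)"
```

```text
{'time': 18.5, 'q': array([-19.5231547 ,   0.2711206 , -10.59144285,  78.94437722,
        -0.15533628,  49.70815219]), 'qd': array([ 1.91642872e-02, -2.39672262e-01,  2.89616640e-01,  3.11684730e-01,
       -2.07652121e-01, -4.55951521e+01]), 'joint_efforts': array([  6.20933756, -42.05342174,  40.48726916,   1.02027129,
         3.18194188,   0.7588922 ]), 'ee_pos': array([ 0.48960178, -0.17441959,  0.08848211]), 'tcp_rot': array([179.95319422,   0.24333189, 110.76833201]), 'wrist_force': array([ -1.94678849, -11.39088295,  11.20054124]), 'torque': array([-2.34218097,  0.4631926 , -0.53906851]), 'grasp_force': 108.60776771143719, 'opening': 0.05710808961072406}
```

Request:
play_rows:
  targets:
    - {"linear": [0,-0.1,0.05],"delta_rot": [0,0,0.1],"grip": 255}
    - {"linear": [0,-0.15,0.05],"delta_rot": [0,0,0.2],"grip": 255}
    - {"linear": [0,-0.15,0.05],"delta_rot": [0,0,0.3],"grip": 255}
    - {"linear": [0,-0.15,0.05],"delta_rot": [0,0,0.4],"grip": 255}
    - {"linear": [0,-0.15,0.05],"delta_rot": [0,0,0.5],"grip": 255}
    - {"linear": [0,-0.15,0.1],"delta_rot": [0,0,0.6],"grip": 255}
    - {"linear": [0,-0.15,0.1],"delta_rot": [0,0,0.7],"grip": 255}
    - {"linear": [0,-0.15,0.1],"delta_rot": [0,0,0.8],"grip": 255}
    - {"linear": [0,-0.15,0.1],"delta_rot": [0,0,0.9],"grip": 255}
    - {"linear": [0,-0.15,0.1],"delta_rot": [0,0,1.0],"grip": 255}

```text
time: 19.5
ee_pos: [0.4892, -0.1754, 0.089]
tcp_rot: [-179.9, 0.1, 168.2]
wrist_force: [-0.8, -9.2, 5.7]
opening: 0.0572
grasp_force: 108.1
```

```bash
python3 j.py j3.png
```

```text
19.5 -7.815554357152775 [ 0.48916685 -0.17536907  0.08898278] [-1.79874288e+02  9.47316699e-02  1.68153748e+02] 0.05715791598536487 108.08401091831911 [-0.81050663 -9.17828948  5.71036611] [-1.9298045   0.27349345 -0.35033002]
side jar 0.47 [291. 192.] [ 0.491 -0.167  0.023]
side board_seat 0.74 [241. 269.] [0.474 0.234 0.02 ]
side cap 0.69 [291. 180.] [ 0.494 -0.164  0.101]
side jar_mouth 0.48 [292. 178.] [ 0.494 -0.166  0.113]
jaws 73 ((0.48825299739837646, -0.16850203275680542), (0.09631304442882538, 0.08385514467954636), 89.43614196777344)
scene jar 0.69 [250. 176.] [ 0.479 -0.179  0.023]
scene board_seat 0.74 [249. 177.] [ 0.484 -0.181  0.02 ]
scene cap 0.6 [250. 167.] [ 0.485 -0.164  0.101]
scene jar_mouth 0.65 [247. 167.] [ 0.499 -0.155  0.113]
jar 110 [ 0.44032947 -0.19739082  0.0132508 ] [ 0.5215863 -0.1416174  0.0889709] ((0.48127439618110657, -0.1691397726535797), (0.05518316105008125, 0.08095748722553253), 89.01972961425781)
yaw -2 83
jaws 64 ((0.5084459185600281, -0.15951745212078094), (0.06186722218990326, 0.11511003971099854), 36.2298469543457)
```

View pics/j3.png

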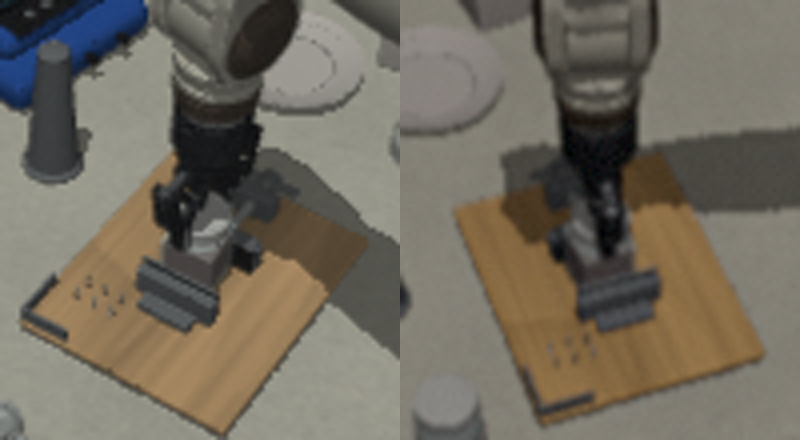

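Request:
play_rows:
  targets:
    - {"linear": [0,0,0],"delta_rot": [0,0,0.08],"grip": 255}
    - {"linear": [0,0,0],"delta_rot": [0,0,0.16],"grip": 255}
    - {"linear": [0,0,0.1],"delta_rot": [0,0,0.16],"grip": 255}
    - {"linear": [0,0,0.2],"delta_rot": [0,0,0.16],"grip": 255}
    - {"linear": [0,0,0.3],"delta_rot": [0,0,0.16],"grip": 255}
    - {"linear": [0,0,0.4],"delta_rot": [0,0,0.16],"grip": 255}

```text
time: 20.7
ee_pos: [0.4886, -0.1739, 0.0918]
tcp_rot: [180.0, -0.0, 177.1]
wrist_force: [0.3, -1.2, -0.6]
opening: 0.0573
grasp_force: 107.7
```

```bash
python3 -c "
from h import *
o=bot.get_obs();print(o['ee_pos'],o['tcp_rot'],o['wrist_force'],o['torque'])"
```

```text
[ 0.48857961 -0.17388292  0.09182674] [ 1.79954648e+02 -4.60988313e-02  1.77123191e+02] [ 0.29211288 -1.24108398 -0.59279026] [-0.12006674 -0.04066547  0.0102868 ]
```

Request:
play_rows:
  targets:
    - {"linear": [0,0,0.3],"delta_rot": [0,0,0],"grip": 255}
    - {"linear": [0,0,0.6],"delta_rot": [0,0,0],"grip": 255}
    - {"linear": [0,0,1.0],"delta_rot": [0,0,0],"grip": 255}
    - {"linear": [0,0,1.4],"delta_rot": [0,0,0],"grip": 255}
    - {"linear": [0,0,1.8],"delta_rot": [0,0,0],"grip": 255}
    - {"linear": [0,0,2.3],"delta_rot": [0,0,0],"grip": 255}
    - {"linear": [0,0,2.8],"delta_rot": [0,0,0],"grip": 255}
    - {"linear": [0,0,2.8],"delta_rot": [0,0,0],"grip": 255}
    - {"linear": [0,0,2.8],"delta_rot": [0,0,0],"grip": 255}

```text
time: 21.6
ee_pos: [0.4889, -0.1743, 0.1203]
tcp_rot: [-180.0, 0.0, 177.1]
wrist_force: [-0.4, -0.5, -0.6]
opening: 0.0573
grasp_force: 107.1
```

```bash
python3 j.py j4.png
```

```text
21.6 -16.768184559078147 [ 0.48885364 -0.17428762  0.12028129] [-1.79997469e+02  9.02518028e-03  1.77145760e+02] 0.05726291951324492 107.1192830936343 [-0.38782439 -0.50515675 -0.63136176] [-0.00161394 -0.0025055   0.00372974]
side jar 0.79 [293. 194.] [ 0.471 -0.139  0.054]
side board_seat 0.66 [293. 190.] [ 0.49  -0.184  0.02 ]
side cap 0.51 [292. 173.] [ 0.496 -0.17   0.132]
side jar_mouth 0.76 [293. 178.] [ 0.478 -0.139  0.144]
jar 219 [ 0.46256704 -0.19905082  0.0413359 ] [ 0.52339535 -0.13948924  0.11339634] ((0.48276323080062866, -0.15865418314933777), (0.07626238465309143, 0.04710957035422325), 35.72066116333008)
yaw 1 170
jaws 82 ((0.4873709976673126, -0.1698736846446991), (0.09537564963102341, 0.08295351266860962), 86.2092056274414)
scene jar 0.53 [249. 177.] [ 0.494 -0.151  0.054]
scene board_seat 0.79 [250. 178.] [ 0.483 -0.174  0.02 ]
scene cap 0.39 [250. 163.] [ 0.487 -0.158  0.132]
scene jar_mouth 0.57 [247. 165.] [ 0.504 -0.141  0.144]
jaws 75 ((0.48459893465042114, -0.16964170336723328), (0.09988904744386673, 0.08410808444023132), 85.0760269165039)
```

View pics/j4.png

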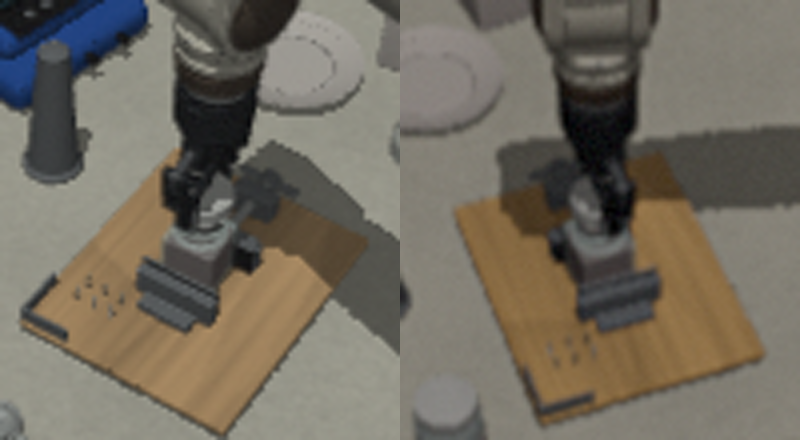

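```bash
python3 -c "
from h import *
print(bot.job_done())"
```

```text
the job is handed in; nothing more can be done
None
```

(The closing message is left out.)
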